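# Feed a batten out to its cut line and hold it for sawing

### The job

Feed the loose wooden batten nose first through the slot between the two guide cheeks of the sawing stand and slide it out until the middle of its red cut line lies right at the stand's outlet edge. Keep the batten flat on the stand all the while, and do not disturb the tools and other things around. Most of its weight then hangs over the edge, so finish while still holding its tail down, level and still and straight through the slot, ready to be sawn: do not let go.

Things in the scene. Friction and masses are not known exactly. Their poses are not given: they have to be found in the camera images.
- stand: grey-topped wooden sawing stand fixed to the worktop; origin on the worktop below the middle of its outlet edge, x axis = feed direction, z up. Flat top 60 high, 150 wide, from x = 0 back to x = -380. At the outlet two dark guide cheeks, 16 high, leave a straight slot 50 wide on the middle line (x = 0 to -32), open above, with a flared mouth behind it (to x = -54, 75 wide)
- stand_edge (a point): middle of the outlet edge (with a thin aluminium strip on its face), at the height of the stand's top; axes as the stand's. The red line must come over this edge
- batten: loose pine batten, 280 x 44 x 18, 0.13 to 0.24 kg, flat on the stand behind the slot, a little askew. Origin: centre of its underside; x axis along it towards the nose (the end to feed out), z up. Centre of mass at mid-length. The last 40 mm at the tail are clear of the cheeks, to grip across the 44 mm width, at the start and at the end
- batten_nose (a point): centre of the front end face of the batten, 140 mm ahead of its origin, 9 mm above its underside
- batten_tail (a point): centre of the rear end face of the batten, 140 mm behind its origin, 9 mm above its underside
- line_mid (a point): middle of the red cut line, on the batten's top face (18 above its underside); the line, 4 wide, runs straight across the top and down both sides. It is drawn 20 to 42 mm behind the batten's mid-length (160 to 182 from the nose), elsewhere each time, and does not move on the batten
- yellow_driver: screwdriver with yellow handle, 195 x 30 x 32, lying on the worktop; origin at the centre of its underside; leave it alone
- tape_roll: roll of black tape, 62 x 60 x 19, lying on the worktop; origin at the centre of its underside; leave it alone
- paint_bottle: red paint bottle with white cap, 37 x 37 x 112, standing on the worktop; origin at the centre of its underside; leave it alone
- blue_pen: blue felt pen, 137 x 13 x 16, lying on the worktop; origin at the centre of its underside; leave it alone

How it is judged:
By the outcome, as a careful person would: the job done as asked, in the order asked, and still so for the second after the job is handed in, while the arm keeps its last pose, push and grip.
It also fails if it takes over 48 s, if anything falls off the work surface, if the arm or the gripper's body presses on something with over 40 N, if the wrist force passes 120 N, or if a joint passes its speed limit or range.

### The arm

A 7-joint arm with a two-finger parallel gripper is mounted at the origin on a cart in front of the work surface, level with it; the furniture and walls round the work are solid. World frame = base frame: x ahead of the robot, y to its left, z up, the work surface at z = 0. Lengths are in m, angles in rad, forces in N, time in s.
With the tool pointing down it reaches from about 0.35 to 0.9 m from the base axis. Payload 8.1 kg.
Tool frame: the origin (TCP) lies between the finger pads; the fingertips stand 19 mm ahead of it and the grasp point (between the pads) is the TCP; y points along the fingers, x is the direction in which the jaws open and shut, and the axes are right-handed (so a half turn about y gives the same grasp; the last joint's range is limited). The gripper opens to 92 mm and grips with 3 to 60 N. Pads are 19 mm wide; open, the fingers measure 130 mm over their backs; the gripper's body (75 mm by 190 mm) begins 47 mm behind the grasp point.
Start: joints at [-1.216, 0.434, 0.025, 1.573, -0.012, 1.134, -0.075], TCP at [0.276, 0.561, 0.246] pointing down, gripper open.
Joint ranges: [-2.62, 2.62], [-0.44, 2.09], [-1.27, 1.32], [0.08, 2.57], [-1.32, 4.46], [0.12, 2], [-2.74, 2.74]. Speed limits (rad/s): [2.22, 2.22, 3.01, 3.01, 3.14, 3.14, 3.14].

### API

Orientations are given as a rotation vector (axis times angle).
In Python, from cell import arm gives the robot as it stands.
- The arm moves only by the tool move_arm, never from a script. Its argument "series" is a list of rows, each an object of numbers: "x", "y", "z": the shift along the tool's x, y, z in cm; "rx", "ry", "rz": the turn, a rotation vector about the tool's x, y, z in rad. In form: [{"x": .., "y": .., "z": .., "rx": .., "ry": .., "rz": ..}, ...]. A call has 1 to 12 rows; each row shifts and turns the pose as measured when the row begins, along the tool's axes as they then stand; what a row does not reach is not made up. A row lasts 1/8 s, in which the tool goes at most 62.5 mm and 10.7 degrees, less where a joint would pass 70% of its speed; a pose out of reach is approached as far as the arm can. A call is refused whole if a number of a shift passes 6.25 or a number of a turn 0.188, either way. A call with a gripper value outside its range is refused whole. "jaw" is the finger opening in cm, from 0 to 9.18, set as the call begins (left out, the last holds). The fingers move at their own pace and stop on an object; "newtons" is the grip in N (left out, the last holds). Time passes only in rows, so rows that do not move let the fingers close. It gives the time, the measured TCP pose, the force and the opening at its end, in the units of the state.
- arm.observe(): the state, without advancing time (a new reading comes with each control period).
- arm.get_image(name): name is "scene" or "side" or "wrist"; returns the picture (420x560x3 uint8, blue, green, red); there is no depth.
- arm.camera_params(name): a dict with "K" (3x3 intrinsics, pixels), "R" (3x3) and "t" (3): a world point X has camera coordinates R X + t; the wrist camera has in their place "tool_from_camera" (4x4, takes a point from camera to tool coordinates, whose origin is the TCP and whose axes are the tool frame's). Camera axes: x right, y down, z forward; pixel columns grow to the right and rows downward; lengths in m; the calibration is good to about 2 mm. A picture is of the moment at which its call begins: read the wrist's pose just before it. camera_params takes no time and is no camera call.
- arm.sign_off(): hands the job in, once; it reports no verdict.
The state is a dict: "clock": time; "joints": joint angles; "dq": joint speeds; "joint_efforts": joint torques, N m; "position": TCP position; "ee_rot": TCP orientation; "force": force on the tool from outside, world axes, zero at the start; "ft_torque": the same for the moment, N m; "width": opening from 0.0 (shut) to 1.0 (fully open).
Only numpy, scipy, OpenCV 4.12 (cv2) and the standard library are available. Lean on these libraries where they do the work, as an engineer would, in place of code of your own. Each camera call takes 0.05 s, during which the arm holds its last target.

## Working session

There is one attempt and no reset: what is moved stays moved. The work goes in short steps, Python scripts to look and compute and a tool call to move; the robot and the scene stay as the last step left them, time stands still between calls to the robot, and variables do not carry over. Pictures are saved under pics/ and viewed, and the job is handed in when it is done.

Besides the shell and the picture viewer there is one more tool, called after "Call:" as name(argument=value, ...) on one line, values as JSON. move_arm: Moves the arm, as the interface text tells. Its arguments: {"type":"object","properties":{"series":{"type":"array","items":{"type":"object","properties":{"x":{"type":"number"},"y":{"type":"number"},"z":{"type":"number"},"rx":{"type":"number"},"ry":{"type":"number"},"rz":{"type":"number"}}}},"jaw":{"type":"number"},"newtons":{"type":"number"}},"required":["series"]}

```bash
ls; mkdir -p pics; python3 - <<'E'
from cell import arm
import cv2
s=arm.observe();print(s)
for n in ["scene","side","wrist"]:
    cv2.imwrite(f"pics/{n}0.png",arm.get_image(n)); print(n,arm.camera_params(n))
E
```

```text
pics
{'clock': 0.0, 'joints': array([-1.2156223 ,  0.43521123,  0.02496229,  1.57413559, -0.01158344,
        1.13401606, -0.07512612]), 'dq': array([ 4.30675258e-04, -2.15068767e-03,  8.82347680e-04, -1.42207309e-03,
       -9.80924287e-04,  1.27135235e-05, -2.32929015e-04]), 'joint_efforts': array([-7.45439407e-03, -6.67945790e+01,  9.79806483e-01, -3.14629126e+01,
       -6.28507091e-02,  3.51756311e-02,  3.74364390e-04]), 'position': array([0.27604552, 0.56016733, 0.24493726]), 'ee_rot': array([-1.39268814, -0.86475264,  0.86686849]), 'force': array([-0.33455519, -0.25471181, -0.00374273]), 'ft_torque': array([ 0.01161351, -0.02024052,  0.02503683]), 'width': 0.9994915317194653}
scene {'K': array([[458.0338797 ,   0.        , 278.6151577 ],
       [  0.        , 458.0338797 , 210.15569133],
       [  0.        ,   0.        ,   1.        ]]), 'R': array([[ 0.97271761, -0.23143763, -0.01603376],
       [-0.19085064, -0.75900824, -0.62248094],
       [ 0.13189576,  0.60855823, -0.7824707 ]]), 't': array([-0.47892571,  0.10696198,  1.39599462])}
side {'K': array([[391.5373092 ,   0.
[... 161 characters left out ...]
4911 , -0.00129612],
       [ 0.66392657, -0.0931846 , -0.7419691 ],
       [-0.73503457,  0.10121266, -0.67043283]]), 't': array([-0.03978577, -0.26330482,  1.5967265 ])}
wrist {'K': array([[376.25971132,   0.        , 280.25321674],
       [  0.        , 376.25971132, 205.95280238],
       [  0.        ,   0.        ,   1.        ]]), 'tool_from_camera': array([[ 9.99999843e-01,  3.02090039e-04, -4.72182607e-04,
        -7.51445457e-04],
       [ 5.42108229e-04, -3.06905844e-01,  9.51739728e-01,
        -1.37904875e-01],
       [ 1.42595490e-04, -9.51739834e-01, -3.06905959e-01,
         8.40352020e-02],
       [ 0.00000000e+00,  0.00000000e+00,  0.00000000e+00,
         1.00000000e+00]])}
```

View pics/scene0.png

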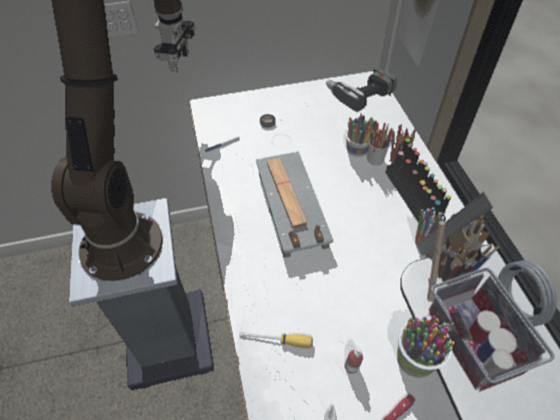

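View pics/side0.png

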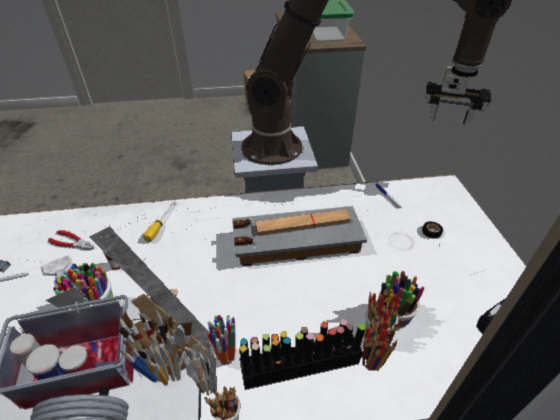

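View pics/wrist0.png

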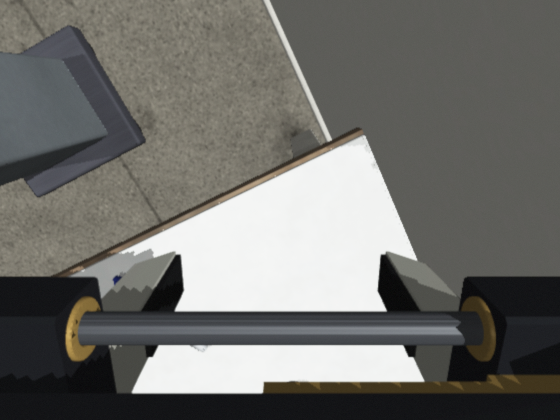

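```bash
python3 - <<'E'
import cv2
a=cv2.imread("pics/scene0.png")[140:270,240:350]
cv2.imwrite("pics/sc_c.png",cv2.resize(a[:70],None,fx=7,fy=7,interpolation=cv2.INTER_CUBIC))
cv2.imwrite("pics/sc_d.png",cv2.resize(a[60:],None,fx=7,fy=7,interpolation=cv2.INTER_CUBIC))
a=cv2.imread("pics/side0.png")[195:275,210:375]
cv2.imwrite("pics/si_c.png",cv2.resize(a,None,fx=4.8,fy=4.8,interpolation=cv2.INTER_CUBIC))
E
```

```text
(no output)
```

View pics/sc_c.png

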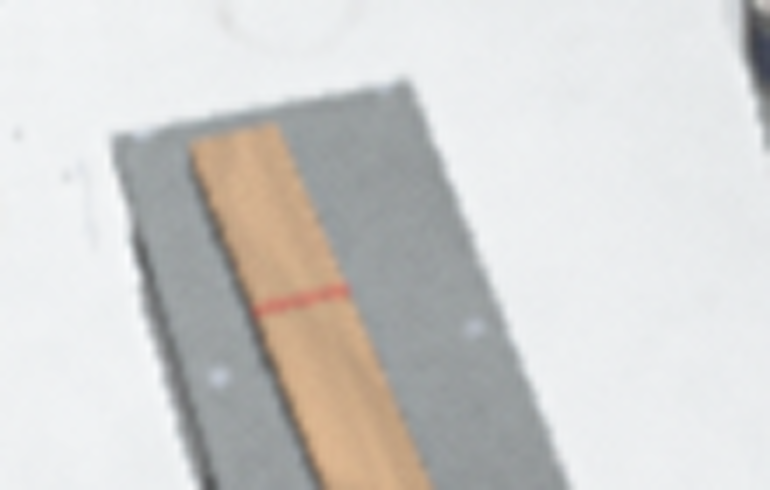

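View pics/sc_d.png

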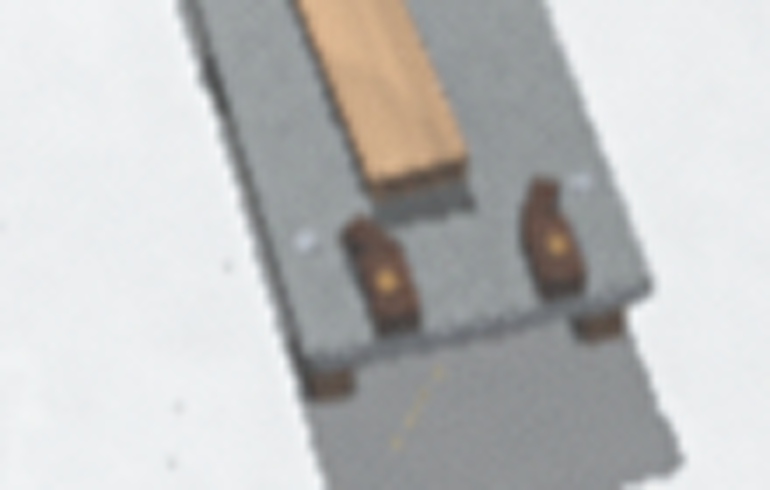

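View pics/si_c.png

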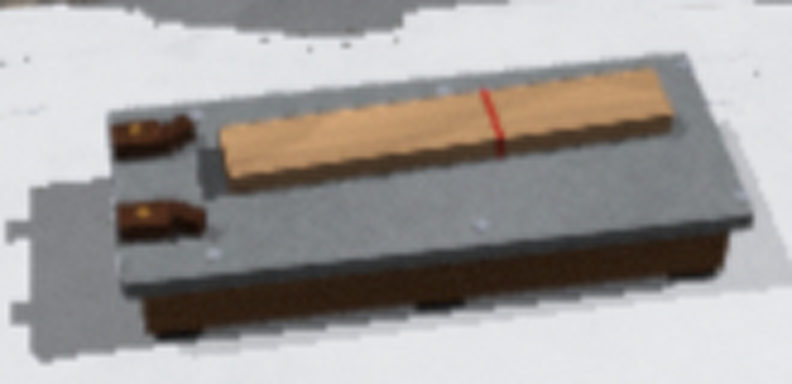

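```bash
cat > fit.py <<'E'
import numpy as np
from scipy.optimize import least_squares
from cell import arm
P={n:arm.camera_params(n) for n in("scene","side")}
def proj(n,X):
    p=P[n];c=X@np.array(p["R"]).T+p["t"];u=c@np.array(p["K"]).T;return u[:,:2]/u[:,2:]
def tf(q,X):
    c,s=np.cos(q[2]),np.sin(q[2]);X=np.asarray(X,float)
    return np.c_[q[0]+c*X[:,0]-s*X[:,1],q[1]+s*X[:,0]+c*X[:,1],X[:,2]]
sc=lambda L,o:np.array([(o[0]+(a+.5)/7-.5,o[1]+(b+.5)/7-.5) for a,b in L])
C=(240,140);D=(240,200)
si=lambda L:np.array([(210+(a+.5)/4.8-.5,195+(b+.5)/4.8-.5) for a,b in L])
# order: tail robotside(-), tail far, nose far, nose robotside
S3=np.array([[-.38,-.075,.06],[-.38,.075,.06],[0,.075,.06],[0,-.075,.06]])
B3=np.array([[-.14,-.022,.078],[-.14,.022,.078],[.14,.022,.078],[.14,-.022,.078]])
so={"scene":np.r_[sc([(113,135),(408,82)],C),sc([(650,288),(308,358)],D)],"side":si([(685,55),(750,215),(122,287),(108,113)])}
bo={"scene":np.r_[sc([(190,147),(277,125)],C),sc([(465,158),(370,185)],D)],"side":si([(655,70),(672,118),(230,177),(222,130)])}
lo={"scene":sc([(256,309),(350,291)],C),"side":si([(484,92),(500,138)])}
def fl(q,l):return tf(q,[[-l,-.022,.078],[-l,.022,.078]])
def main(cams):
    f=lambda v:np.concatenate([(proj(n,tf(v[:3],S3))-so[n]).ravel() for n in cams]+[(proj(n,tf(v[3:6],B3))-bo[n]).ravel() for n in cams]+[(proj(n,fl(v[3:6],v[6]))-lo[n]).ravel() for n in cams])
    r=least_squares(f,[.55,.05,-1.5,.5,.2,-1.5,.03],loss="soft_l1")
    print(cams,r.x.round(4)); print(f(r.x).reshape(-1,2).round(1).tolist());return r.x
if __name__=="__main__":
    # side far/near: stand -y side? try both
    import itertools
    for fl_ in (1,-1):
        S3[:,1]*=fl_;B3[:,1]*=fl_
        for c in (["scene"],["side"],["scene","side"]):main(c)
E
python3 fit.py
```

```text
['scene'] [ 0.5381 -0.1778 -1.5645  0.5226  0.0299 -1.5187  0.0306]
[[-0.5, 0.1], [0.6, -0.3], [0.8, -0.3], [-0.8, 0.5], [-0.1, -0.3], [0.3, 0.0], [0.5, 0.2], [-0.2, -0.1], [-0.2, 0.4], [-0.3, -0.1]]
['side'] [ 0.5443 -0.1752 -1.5598  0.5275  0.034  -1.5163  0.0277]
[[0.0, -0.5], [1.2, 0.2], [-0.4, 0.1], [-0.5, -0.3], [-0.1, -0.1], [1.0, -0.4], [-0.1, 0.1], [-0.7, -0.4], [-0.1, 0.1], [0.2, 0.5]]
['scene', 'side'] [ 0.5406 -0.1762 -1.5635  0.5244  0.0326 -1.5192  0.029 ]
[[-0.0, -0.4], [1.1, -0.8], [1.4, -1.0], [-0.1, -0.2], [-0.4, -1.0], [0.6, -0.3], [-0.9, -0.9], [-0.8, -1.1], [0.3, -1.0], [0.7, -0.7], [0.9, -0.7], [0.1, -1.0], [-0.7, -0.6], [0.3, -1.0], [-0.7, -0.7], [-1.2, -1.2], [0.3, -0.0], [0.2, -0.5], [-0.3, -0.6], [-0.0, -0.3]]
['scene'] [ 0.409  -0.1453 -2.0741  0.517   0.0313 -1.7358  0.0298]
[[60.4, 0.1], [-25.0, -0.3], [-95.4, -0.6], [3.4, 0.5], [20.4, -3.4], [-5.4, 0.6], [-26.3, 4.0], [2.3, -0.8], [-0.2, -0.9], [0.3, 0.8]]
['side'] [ 0.3997 -0.1663 -1.7182  0.521   0.0358 -1.6951  0.0264]
[[4.1, 13.6], [-15.5, -50.8], [0.9, -66.3], [-0.9, 0.8], [5.3, 13.9], [-0.4, -6.2], [-1.1, -17.5], [0.1, 2.4], [1.2, -0.4], [-1.1, 0.1]]
['scene', 'side'] [ 0.408  -0.1447 -2.0739  0.5191  0.035  -1.7055  0.0267]
[[60.0, -0.0], [-25.3, -0.3], [-95.8, -0.7], [3.0, 0.4], [0.7, 46.2], [-1.6, -21.5], [15.3, -64.4], [-2.0, 0.9], [19.4, -4.3], [-6.3, -0.1], [-24.4, 2.9], [4.1, -2.3], [4.8, 13.8], [-0.7, -6.2], [-1.3, -18.2], [-0.3, 1.6], [-0.0, -0.9], [0.5, 0.5], [1.0, -0.7], [-1.4, -0.2]]
```

```bash
cat > h.py <<'E'
import numpy as np
from scipy.spatial.transform import Rotation as Ro
from cell import arm
ST=np.array([.5406,-.1762,-1.5635])
def st2w(x,y,z): 
    c,s=np.cos(ST[2]),np.sin(ST[2]);return np.array([ST[0]+c*x-s*y,ST[1]+s*x+c*y,z])
def w2st(p):
    c,s=np.cos(ST[2]),np.sin(ST[2]);d=np.array(p)[:2]-ST[:2];return np.array([c*d[0]+s*d[1],-s*d[0]+c*d[1]])
def Rt(yaw,sgn): # tool y down, tool x across the batten (yaw = batten yaw)
    x=sgn*np.array([-np.sin(yaw),np.cos(yaw),0]);y=np.array([0,0,-1.]);return np.c_[x,y,np.cross(x,y)]
def delta(p,R):
    s=arm.observe();R0=Ro.from_rotvec(s["ee_rot"]).as_matrix()
    return (R0.T@(np.array(p)-s["position"])*100).round(2),Ro.from_matrix(R0.T@R).as_rotvec().round(3)
def show():
    s=arm.observe();R0=Ro.from_rotvec(s["ee_rot"]).as_matrix()
    print("t",round(s["clock"],2),"p",s["position"].round(4),"F",s["force"].round(1),"T",s["ft_torque"].round(2),"w",round(s["width"]*91.8,1))
    print("R",R0.round(3).tolist(),"q",s["joints"].round(2))
    print("stand",w2st(s["position"]).round(4))
E
python3 - <<'E'
from h import *
show()
b=np.array([.5244,.0326,-1.5192]);u=np.array([np.cos(b[2]),np.sin(b[2]),0])
g=np.r_[b[:2],0]-u*.125
print("g",g, "batten in stand",w2st(b),w2st(b[:2]+u[:2]*.14))
for s in(1,-1):print(s,*delta(g+[0,0,.16],Rt(b[2],s)))
E
```

```text
t 0.15 p [0.2761 0.5603 0.2451] F [ 0.1 -0.2 -0.1] T [-0.04  0.01  0.01] w 91.7
R [[0.442, -0.0, -0.897], [0.897, -0.001, 0.442], [-0.001, -1.0, -0.0]] q [-1.22  0.44  0.02  1.57 -0.01  1.13 -0.08]
stand [-0.7384 -0.2591]
g [0.51795332 0.15743365 0.        ] batten in stand [-0.20891264 -0.01467611] [-0.06904999 -0.00847614]
1 [-25.43   8.55 -39.5 ] [ 1.000e-03  1.061e+00 -1.000e-03]
-1 [-25.43   8.55 -39.5 ] [-1.00e-03 -2.08e+00 -1.00e-03]
```

```bash
python3 - <<'E'
from h import *
b=np.array([.5244,.0326,-1.5192]);u=np.array([np.cos(b[2]),np.sin(b[2]),0])
T=np.r_[b[:2],0]-u*.125+[0,0,.17]
s=arm.observe();p=s["position"].copy();R=Ro.from_rotvec(s["ee_rot"]);n=10
d=(T-p)/n
for i in range(n):
    print((R.inv().apply(d)*100).round(1)); R=R*Ro.from_rotvec([0,.106,0])
E
```

```text
[-2.5  0.8 -4. ]
[-2.1  0.8 -4.2]
[-1.7  0.8 -4.4]
[-1.2  0.8 -4.5]
[-0.7  0.8 -4.6]
[-0.2  0.8 -4.7]
[ 0.3  0.8 -4.7]
[ 0.8  0.8 -4.6]
[ 1.3  0.8 -4.5]
[ 1.8  0.8 -4.4]
```

Call:
move_arm(series=[{"x":-2.5,"y":0.8,"z":-4.0,"ry":0.106},{"x":-2.1,"y":0.8,"z":-4.2,"ry":0.106},{"x":-1.7,"y":0.8,"z":-4.4,"ry":0.106},{"x":-1.2,"y":0.8,"z":-4.5,"ry":0.106},{"x":-0.7,"y":0.8,"z":-4.6,"ry":0.106},{"x":-0.2,"y":0.8,"z":-4.7,"ry":0.106},{"x":0.3,"y":0.8,"z":-4.7,"ry":0.106},{"x":0.8,"y":0.8,"z":-4.6,"ry":0.106},{"x":1.3,"y":0.8,"z":-4.5,"ry":0.106},{"x":1.8,"y":0.8,"z":-4.4,"ry":0.106},{}], jaw=7.5, newtons=30)

```text
invalid input
```

```bash
cat >> h.py <<'E'
def wproj(X):
    s=arm.observe();p=arm.camera_params("wrist");R0=Ro.from_rotvec(s["ee_rot"]).as_matrix()
    M=np.linalg.inv(p["tool_from_camera"]);t=(np.atleast_2d(X)-s["position"])@R0;c=t@M[:3,:3].T+M[:3,3];q=c@p["K"].T;return q[:,:2]/q[:,2:]
E
python3 - <<'E'
from h import *
import cv2
show()
b=np.array([.5244,.0326,-1.5192]);u=np.array([np.cos(b[2]),np.sin(b[2]),0])
g=np.r_[b[:2],0]-u*.125
print(*delta(g+[0,0,.17],Rt(b[2],1)))
im=arm.get_image("wrist");cv2.imwrite("pics/w1.png",im)
from fit import tf,B3,S3
print(wproj(tf(b,B3)).round(0).tolist(),wproj(tf(ST,S3)).round(0).tolist())
E
```

```text
t 0.15 p [0.2761 0.5603 0.2451] F [ 0.1 -0.2 -0.1] T [-0.04  0.01  0.01] w 91.7
R [[0.442, -0.0, -0.897], [0.897, -0.001, 0.442], [-0.001, -1.0, -0.0]] q [-1.22  0.44  0.02  1.57 -0.01  1.13 -0.08]
stand [-0.7384 -0.2591]
[-25.44   7.55 -39.5 ] [ 1.000e-03  1.061e+00 -1.000e-03]
[[60.0, 501.0], [85.0, 524.0], [-88.0, 597.0], [-115.0, 578.0]] [[75.0, 458.0], [146.0, 537.0], [-83.0, 620.0], [-166.0, 556.0]]
```

View pics/w1.png

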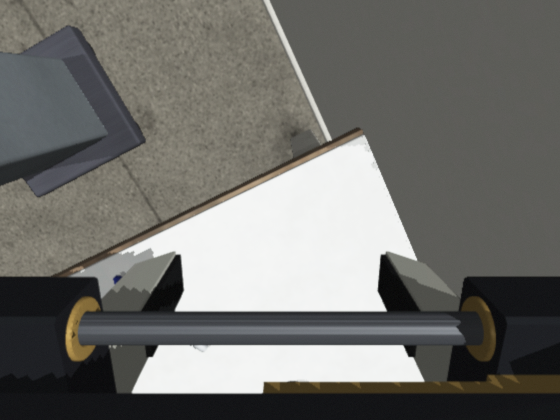

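Call:
move_arm(series=[{"x":-2.5,"y":0.8,"z":-4.0,"rx":0,"ry":0.106,"rz":0},{"x":-2.1,"y":0.8,"z":-4.2,"rx":0,"ry":0.106,"rz":0},{"x":-1.7,"y":0.8,"z":-4.4,"rx":0,"ry":0.106,"rz":0},{"x":-1.2,"y":0.8,"z":-4.5,"rx":0,"ry":0.106,"rz":0},{"x":-0.7,"y":0.8,"z":-4.6,"rx":0,"ry":0.106,"rz":0},{"x":-0.2,"y":0.8,"z":-4.7,"rx":0,"ry":0.106,"rz":0},{"x":0.3,"y":0.8,"z":-4.7,"rx":0,"ry":0.106,"rz":0},{"x":0.8,"y":0.8,"z":-4.6,"rx":0,"ry":0.106,"rz":0},{"x":1.3,"y":0.8,"z":-4.5,"rx":0,"ry":0.106,"rz":0},{"x":1.8,"y":0.8,"z":-4.4,"rx":0,"ry":0.106,"rz":0},{"x":0,"y":0,"z":0,"rx":0,"ry":0,"rz":0}], jaw=7.5, newtons=30)

```text
clock: 1.58
position: [0.5191, 0.143, 0.1616]
ee_rot: [-1.571, -0.016, 0.016]
force: [-0.8, 0.3, -0.2]
width: 0.816
```

```bash
python3 - <<'E'
from h import *
import cv2
show()
b=np.array([.5244,.0326,-1.5192]);u=np.array([np.cos(b[2]),np.sin(b[2]),0])
g=np.r_[b[:2],0]-u*.125
print(*delta(g+[0,0,.17],Rt(b[2],1)))
im=arm.get_image("wrist");cv2.imwrite("pics/w2.png",im)
from fit import tf,B3,S3
print(wproj(tf(b,B3)).round(0).tolist(),wproj(tf(ST,S3)).round(0).tolist())
E
```

```text
t 1.57 p [0.5191 0.143  0.1616] F [-0.8  0.3 -0.2] T [-0.09  0.06 -0.02] w 74.9
R [[1.0, -0.0, -0.02], [0.02, 0.0, 1.0], [-0.0, -1.0, 0.0]] q [-0.65  0.39  0.38  1.91 -0.19  0.87 -0.16]
stand [-0.3193 -0.0192]
[-0.08 -0.84  1.45] [-0.    -0.032 -0.   ]
[[245.0, 183.0], [317.0, 181.0], [316.0, 507.0], [264.0, 508.0]] [[195.0, 125.0], [435.0, 129.0], [377.0, 540.0], [217.0, 538.0]]
```

View pics/w2.png

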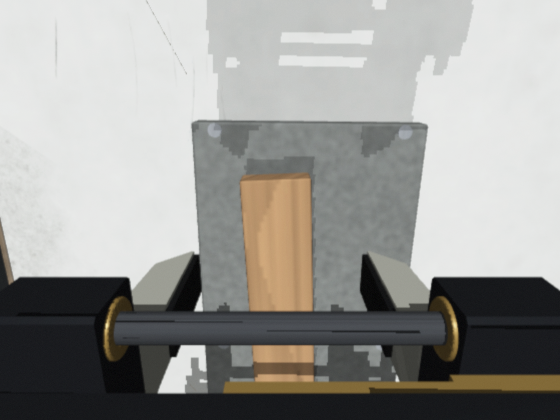

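```bash
python3 - <<'E'
import cv2
a=cv2.imread("pics/w2.png")[105:255,180:440]
cv2.imwrite("pics/w2c.png",cv2.resize(a,None,fx=3,fy=3,interpolation=cv2.INTER_CUBIC))
E
```

```text
(no output)
```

View pics/w2c.png

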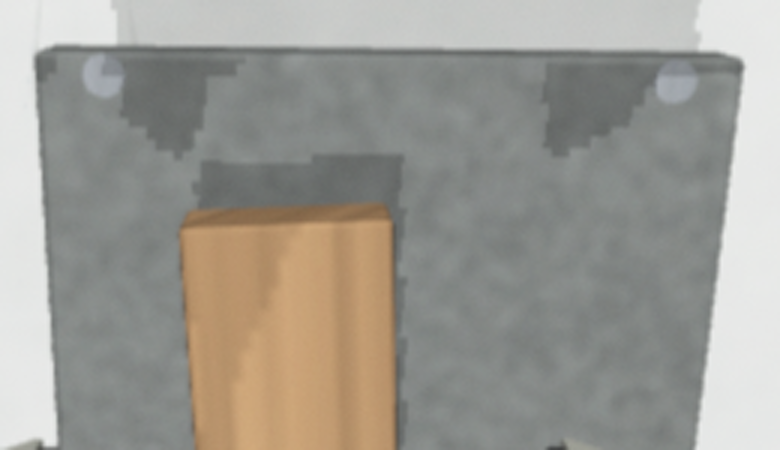

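Call:
move_arm(series=[{"x":-0.2,"y":0,"z":1.4,"rx":0,"ry":-0.032,"rz":0},{"x":0,"y":3,"z":0,"rx":0,"ry":0,"rz":0},{"x":0,"y":2.4,"z":0,"rx":0,"ry":0,"rz":0},{"x":0,"y":1.2,"z":0,"rx":0,"ry":0,"rz":0},{"x":0,"y":0.5,"z":0,"rx":0,"ry":0,"rz":0},{"x":0,"y":0,"z":0,"rx":0,"ry":0,"rz":0}])

```text
clock: 2.38
position: [0.5132, 0.1725, 0.0904]
ee_rot: [-1.562, -0.062, 0.062]
force: [0.0, 0.3, 0.7]
width: 0.818
```

```bash
python3 - <<'E'
from h import *
import cv2
show()
b=np.array([.5244,.0326,-1.5192]);u=np.array([np.cos(b[2]),np.sin(b[2]),0])
g=np.r_[b[:2],0]-u*.125
print(*delta(g+[0,0,.082],Rt(b[2],1)))
im=arm.get_image("wrist");cv2.imwrite("pics/w3.png",im)
im=arm.get_image("side")[180:280,200:400];cv2.imwrite("pics/s3.png",cv2.resize(im,None,fx=4,fy=4,interpolation=cv2.INTER_CUBIC))
E
```

```text
t 2.38 p [0.5132 0.1725 0.0904] F [0.  0.3 0.7] T [-0.08  0.06 -0.03] w 75.1
R [[0.997, 0.0, -0.079], [0.079, 0.008, 0.997], [0.001, -1.0, 0.008]] q [-0.65  0.49  0.31  1.97 -0.24  0.71 -0.11]
stand [-0.3489 -0.0249]
[ 0.36  0.83 -1.54] [-0.008  0.027  0.001]
```

View pics/w3.png

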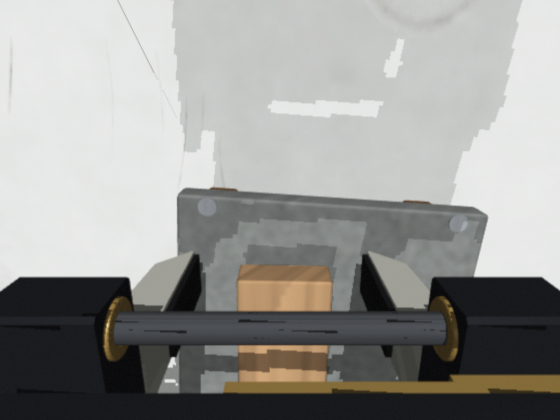

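View pics/s3.png

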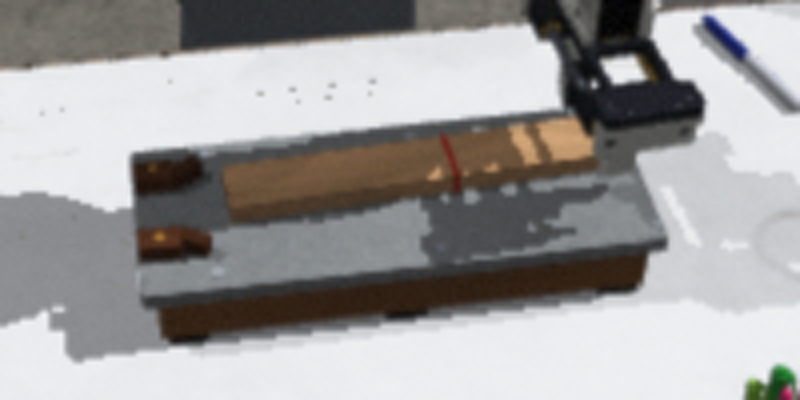

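Call:
move_arm(series=[{"x":0.2,"y":0,"z":-1.5,"rx":-0.008,"ry":0.027,"rz":0},{"x":0,"y":0,"z":0,"rx":0,"ry":0,"rz":0},{"x":0,"y":0,"z":0,"rx":0,"ry":0,"rz":0}])

```text
clock: 2.85
position: [0.518, 0.1558, 0.092]
ee_rot: [-1.571, -0.041, 0.035]
force: [0.0, 0.0, -0.7]
width: 0.818
```

```bash
python3 - <<'E'
from h import *
import cv2
show()
b=np.array([.5244,.0326,-1.5192]);u=np.array([np.cos(b[2]),np.sin(b[2]),0])
g=np.r_[b[:2],0]-u*.125
print(*delta(g+[0,0,.082],Rt(b[2],1)))
E
```

```text
t 2.85 p [0.518  0.1558 0.092 ] F [ 0.   0.  -0.7] T [-0.11  0.08 -0.01] w 75.1
R [[0.999, 0.004, -0.048], [0.048, 0.0, 0.999], [0.004, -1.0, -0.0]] q [-0.63  0.49  0.33  1.97 -0.23  0.71 -0.11]
stand [-0.3321 -0.0202]
[0.   1.   0.17] [ 0.    -0.004  0.004]
```

Call:
move_arm(series=[{"x":-0.1,"y":0.5,"z":0.1,"rx":0,"ry":0,"rz":0.004},{"x":0,"y":0.3,"z":0,"rx":0,"ry":0,"rz":0},{"x":0,"y":0,"z":0,"rx":0,"ry":0,"rz":0},{"x":0,"y":0,"z":0,"rx":0,"ry":0,"rz":0}])

```text
clock: 3.35
position: [0.5167, 0.1571, 0.0833]
ee_rot: [-1.57, -0.037, 0.039]
force: [-0.1, -0.1, 0.8]
width: 0.809
```

```bash
python3 - <<'E'
from h import *
import cv2
show()
im=arm.get_image("side")[180:280,200:400];cv2.imwrite("pics/s4.png",cv2.resize(im,None,fx=4,fy=4,interpolation=cv2.INTER_CUBIC))
E
```

```text
t 3.35 p [0.5167 0.1571 0.0833] F [-0.1 -0.1  0.8] T [-0.08  0.06  0.  ] w 74.2
R [[0.999, -0.001, -0.048], [0.048, -0.0, 0.999], [-0.001, -1.0, -0.0]] q [-0.63  0.51  0.32  1.97 -0.24  0.7  -0.11]
stand [-0.3335 -0.0215]
```

View pics/s4.png

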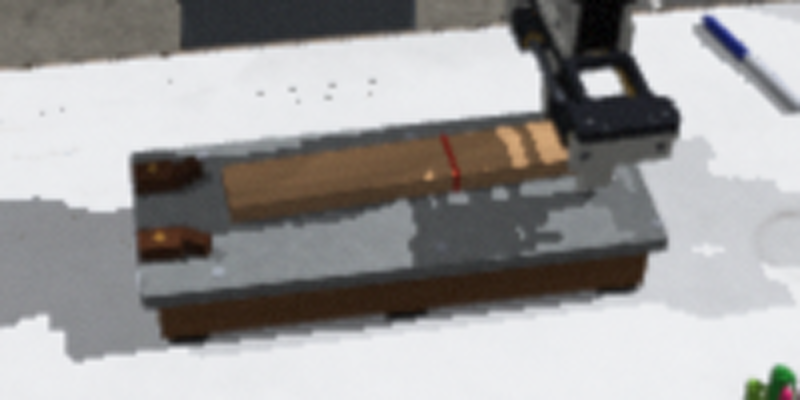

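Call:
move_arm(series=[{"x":0,"y":0,"z":0,"rx":0,"ry":0,"rz":0},{"x":0,"y":0,"z":0,"rx":0,"ry":0,"rz":0},{"x":0,"y":0,"z":0,"rx":0,"ry":0,"rz":0},{"x":0,"y":0,"z":0,"rx":0,"ry":0,"rz":0},{"x":0,"y":0,"z":0,"rx":0,"ry":0,"rz":0},{"x":0,"y":0,"z":0,"rx":0,"ry":0,"rz":0}], jaw=3.5, newtons=25)

```text
clock: 4.15
position: [0.5168, 0.1572, 0.0834]
ee_rot: [-1.57, -0.038, 0.039]
force: [0.4, -0.1, 0.3]
width: 0.47
```

```bash
python3 - <<'E'
from h import *
import cv2
show()
b=np.array([.5244,.0326,-1.5192]);u=np.array([np.cos(b[2]),np.sin(b[2]),0])
p=arm.observe()["position"];print("lead",(p-np.r_[b[:2],0])@u)
im=arm.get_image("scene")[130:270,230:370];cv2.imwrite("pics/c5.png",cv2.resize(im,None,fx=4,fy=4,interpolation=cv2.INTER_CUBIC))
im=arm.get_image("side")[180:280,200:400];cv2.imwrite("pics/s5.png",cv2.resize(im,None,fx=4,fy=4,interpolation=cv2.INTER_CUBIC))
E
```

```text
t 4.15 p [0.5168 0.1572 0.0834] F [ 0.4 -0.1  0.3] T [-0.05  0.04  0.1 ] w 43.2
R [[0.999, -0.001, -0.049], [0.049, 0.0, 0.999], [-0.001, -1.0, 0.0]] q [-0.63  0.51  0.32  1.97 -0.24  0.7  -0.11]
stand [-0.3335 -0.0214]
lead -0.12479451034647526
```

View pics/s5.png

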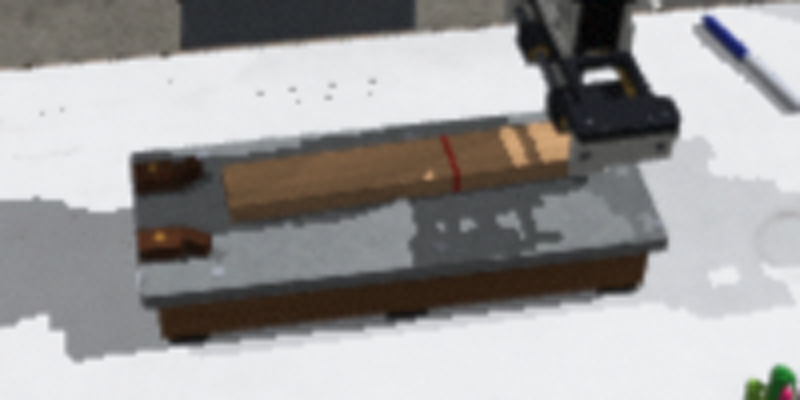

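View pics/c5.png

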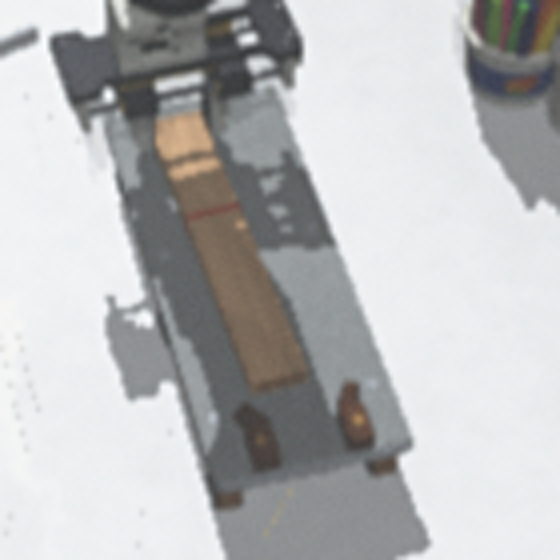

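Call:
move_arm(series=[{"x":0.5,"y":0,"z":0,"rx":0,"ry":0.01,"rz":0},{"x":0.5,"y":0,"z":0,"rx":0,"ry":0.01,"rz":0},{"x":0.5,"y":0,"z":0,"rx":0,"ry":0.01,"rz":0},{"x":0.4,"y":0,"z":0,"rx":0,"ry":0.01,"rz":0},{"x":0,"y":0,"z":0,"rx":0,"ry":0,"rz":0},{"x":0,"y":0,"z":0,"rx":0,"ry":0,"rz":0}])

```text
clock: 5.0
position: [0.5299, 0.1578, 0.0837]
ee_rot: [-1.57, 0.007, 0.014]
force: [-1.0, 1.2, 1.1]
width: 0.476
```

```bash
python3 - <<'E'
from h import *
import cv2
show()
p=arm.observe()["position"]
print(*delta(st2w(-.33,0,.0833),Rt(ST[2],1)))
im=arm.get_image("scene")[190:260,260:340];cv2.imwrite("pics/c6.png",cv2.resize(im,None,fx=8,fy=8,interpolation=cv2.INTER_CUBIC))
im=arm.get_image("side")[190:270,220:340];cv2.imwrite("pics/s6.png",cv2.resize(im,None,fx=6,fy=6,interpolation=cv2.INTER_CUBIC))
E
```

```text
t 5.0 p [0.5299 0.1578 0.0837] F [-1.   1.2  1.1] T [-0.12  0.15 -0.02] w 43.7
R [[1.0, -0.014, -0.005], [0.005, 0.001, 1.0], [-0.014, -1.0, 0.001]] q [-0.62  0.53  0.33  1.93 -0.26  0.73 -0.13]
stand [-0.3341 -0.0083]
[ 0.83  0.03 -0.41] [-0.001 -0.003 -0.014]
```

View pics/s6.png

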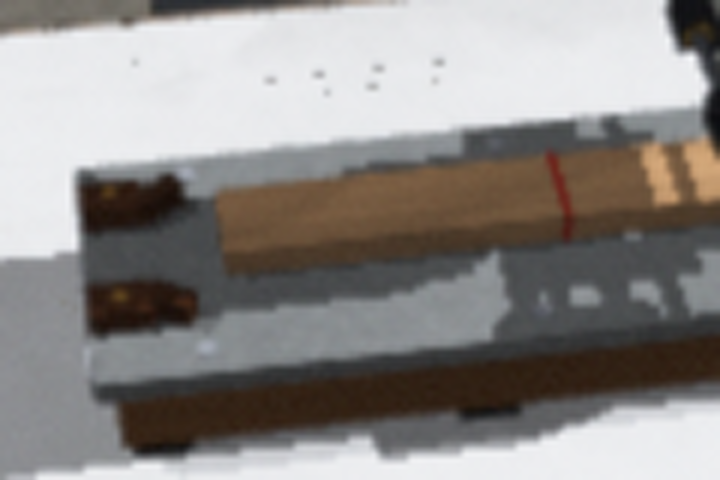

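View pics/c6.png

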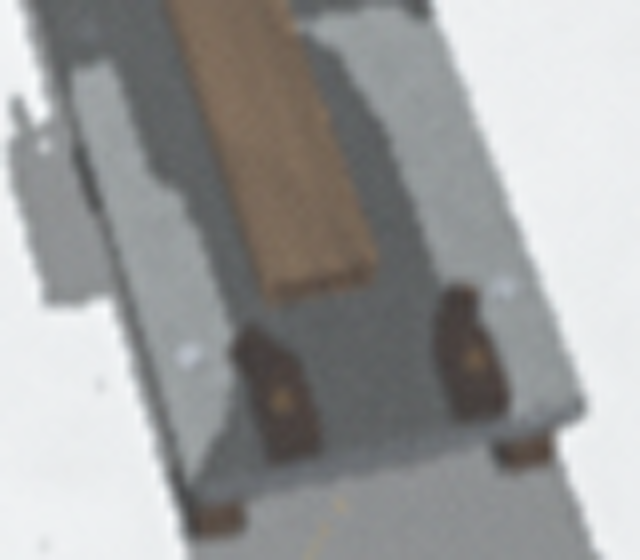

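Call:
move_arm(series=[{"x":0.5,"y":0,"z":0,"rx":0,"ry":0,"rz":-0.007},{"x":0.4,"y":0,"z":0,"rx":0,"ry":-0.002,"rz":-0.007},{"x":0.1,"y":0,"z":0,"rx":0,"ry":0,"rz":0},{"x":0,"y":0,"z":0,"rx":0,"ry":0,"rz":0},{"x":0,"y":0,"z":0,"rx":0,"ry":0,"rz":0}])

```text
clock: 5.72
position: [0.5389, 0.1578, 0.0834]
ee_rot: [-1.57, -0.004, 0.007]
force: [-2.7, -0.7, 3.4]
width: 0.476
```

```bash
python3 - <<'E'
from h import *
import cv2
show()
print(*delta(st2w(-.33,0,.0833),Rt(ST[2],1)))
im=arm.get_image("scene")[190:260,260:340];cv2.imwrite("pics/c7.png",cv2.resize(im,None,fx=8,fy=8,interpolation=cv2.INTER_CUBIC))
im=arm.get_image("side")[190:270,220:340];cv2.imwrite("pics/s7.png",cv2.resize(im,None,fx=6,fy=6,interpolation=cv2.INTER_CUBIC))
E
```

```text
t 5.72 p [0.5389 0.1578 0.0834] F [-2.7 -0.7  3.4] T [-0.04  0.56 -0.21] w 43.7
R [[1.0, -0.002, -0.006], [0.006, 0.001, 1.0], [-0.002, -1.0, 0.001]] q [-0.62  0.53  0.33  1.92 -0.26  0.73 -0.13]
stand [-0.334   0.0008]
[-0.08  0.01 -0.4 ] [-0.001 -0.001 -0.002]
```

View pics/s7.png

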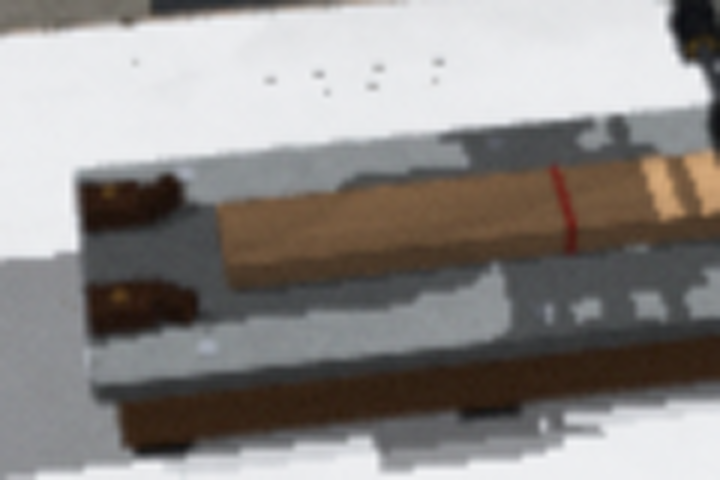

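View pics/c7.png

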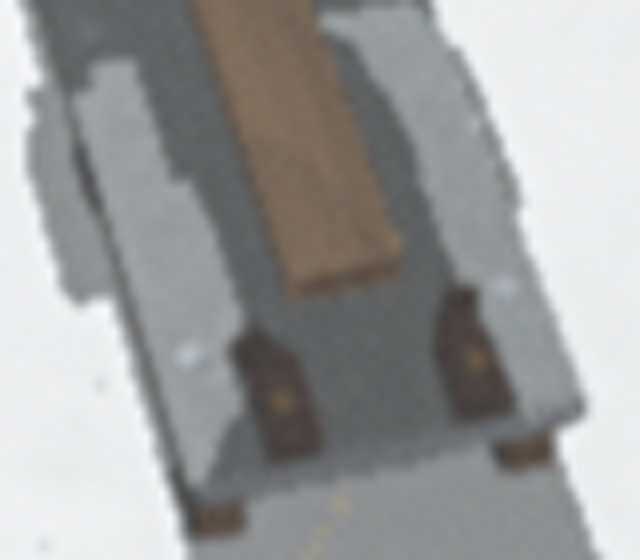

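```bash
cat >> h.py <<'E'
def px2st(n,uv,z):
    P=arm.camera_params(n);d=np.linalg.inv(P["K"])@np.r_[uv,1];d=P["R"].T@d;c=-P["R"].T@P["t"]
    return w2st(c+d*(z-c[2])/d[2]).round(4)
def crop(n,uv,off,f,z): return px2st(n,np.array(off)+(np.array(uv)+.5)/f-.5,z)
E
python3 - <<'E'
from h import *
print("nose sc",[crop("scene",u,(260,190),8,.078) for u in((288,283),(402,242))])
print("nose si",[crop("side",u,(220,190),6,.078) for u in((218,205),(230,262))])
print("outlet corners sc",[crop("scene",u,(260,190),8,.06) for u in((195,495),(582,412))])
print("outlet corners si",[crop("side",u,(220,190),6,.06) for u in((78,172),(96,388))])
print("screws sc",[crop("scene",u,(260,190),8,.076) for u in((282,401),(475,359))])
print("screws si",[crop("side",u,(220,190),6,.076) for u in((109,192),(120,295))])
print("inner edges si z.06: ",[crop("side",u,(220,190),6,.06) for u in((85,228),(88,282))])
E
```

```text
nose sc [array([-0.0662, -0.0219]), array([-0.0738,  0.0236])]
nose si [array([-0.0705, -0.0161]), array([-0.0723,  0.0238])]
outlet corners sc [array([ 0.0032, -0.0746]), array([0.0033, 0.0693])]
outlet corners si [array([-0.0036, -0.0692]), array([-0.0039,  0.0782])]
screws sc [array([-0.0176, -0.0372]), array([-0.018 ,  0.0347])]
screws si [array([-0.0183, -0.0352]), array([-0.019 ,  0.0359])]
inner edges si z.06:  [array([-0.0048, -0.0281]), array([-0.0042,  0.0094])]
```

Call:
move_arm(series=[{"x":-0.2,"y":0,"z":-0.5,"rx":0,"ry":0,"rz":0},{"x":0,"y":0,"z":-0.8,"rx":0,"ry":0,"rz":0},{"x":0,"y":0,"z":-0.8,"rx":0,"ry":0,"rz":0},{"x":0,"y":0,"z":-0.8,"rx":0,"ry":0,"rz":0},{"x":0,"y":0,"z":-0.3,"rx":0,"ry":0,"rz":0},{"x":0,"y":0,"z":0,"rx":0,"ry":0,"rz":0},{"x":0,"y":0,"z":0,"rx":0,"ry":0,"rz":0}])

```text
clock: 6.7
position: [0.5383, 0.1232, 0.0835]
ee_rot: [-1.57, -0.005, 0.005]
force: [0.2, 0.6, 0.9]
width: 0.475
```

```bash
python3 - <<'E'
from h import *
import cv2
show()
print(*delta(st2w(-.30,-.001,.0833),Rt(ST[2],1)))
im=arm.get_image("scene")[190:260,260:340];cv2.imwrite("pics/c8.png",cv2.resize(im,None,fx=8,fy=8,interpolation=cv2.INTER_CUBIC))
im=arm.get_image("side")[190:270,220:340];cv2.imwrite("pics/s8.png",cv2.resize(im,None,fx=6,fy=6,interpolation=cv2.INTER_CUBIC))
E
```

```text
t 6.7 p [0.5383 0.1232 0.0835] F [0.2 0.6 0.9] T [0.08 0.15 0.04] w 43.6
R [[1.0, 0.0, -0.006], [0.006, 0.001, 1.0], [0.0, -1.0, 0.001]] q [-0.56  0.52  0.33  1.95 -0.25  0.71 -0.07]
stand [-2.994e-01 -2.000e-04]
[-0.08  0.02  0.06] [-0.001 -0.001  0.   ]
```

View pics/s8.png

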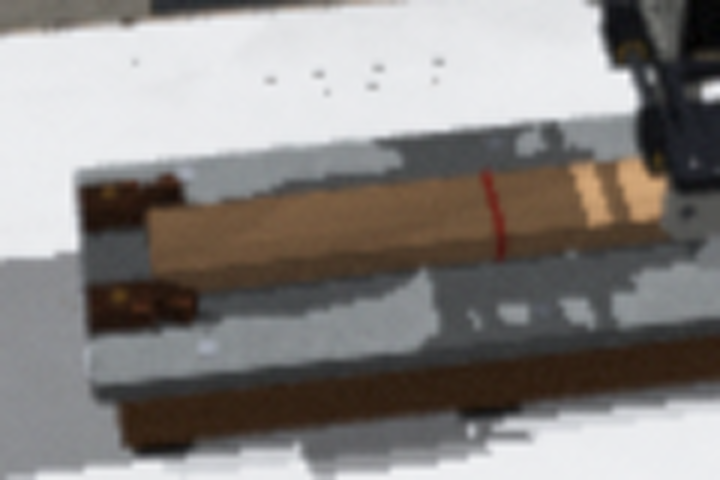

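View pics/c8.png

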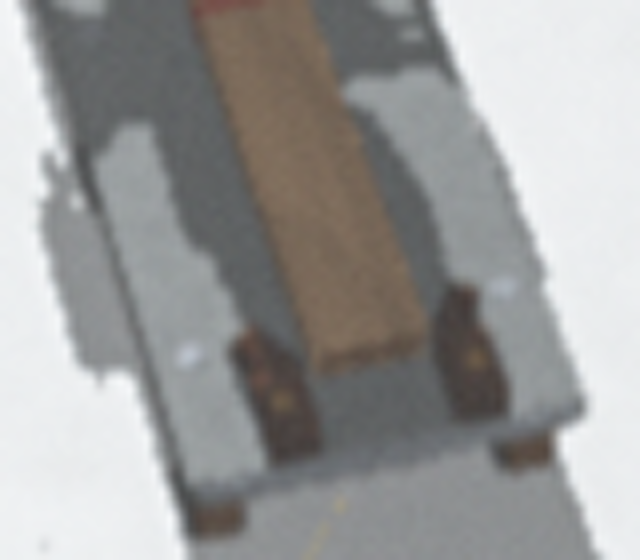

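Call:
move_arm(series=[{"x":-0.05,"y":0,"z":-0.6,"rx":0,"ry":0,"rz":0},{"x":0,"y":0,"z":-0.8,"rx":0,"ry":0,"rz":0},{"x":0,"y":0,"z":-0.8,"rx":0,"ry":0,"rz":0},{"x":0,"y":0,"z":-0.8,"rx":0,"ry":0,"rz":0},{"x":0,"y":0,"z":-0.8,"rx":0,"ry":0,"rz":0},{"x":0,"y":0,"z":0,"rx":0,"ry":0,"rz":0},{"x":0,"y":0,"z":0,"rx":0,"ry":0,"rz":0}])

```text
clock: 7.68
position: [0.538, 0.0821, 0.0834]
ee_rot: [-1.57, -0.005, 0.004]
force: [-0.9, 1.5, -0.2]
width: 0.476
```

```bash
python3 - <<'E'
from h import *
import cv2
show()
print(*delta(st2w(-.26,-.001,.0833),Rt(ST[2],1)))
im=arm.get_image("scene")[190:260,260:340];cv2.imwrite("pics/c9.png",cv2.resize(im,None,fx=8,fy=8,interpolation=cv2.INTER_CUBIC))
im=arm.get_image("side")[190:270,220:340];cv2.imwrite("pics/s9.png",cv2.resize(im,None,fx=6,fy=6,interpolation=cv2.INTER_CUBIC))
E
```

```text
t 7.67 p [0.538  0.0821 0.0834] F [-0.9  1.5 -0.2] T [0.21 0.05 0.01] w 43.7
R [[1.0, 0.001, -0.006], [0.006, 0.0, 1.0], [0.001, -1.0, 0.0]] q [-0.49  0.51  0.33  1.97 -0.25  0.7  -0.  ]
stand [-0.2583 -0.0007]
[-0.03  0.01  0.17] [-0.    -0.001  0.001]
```

View pics/s9.png

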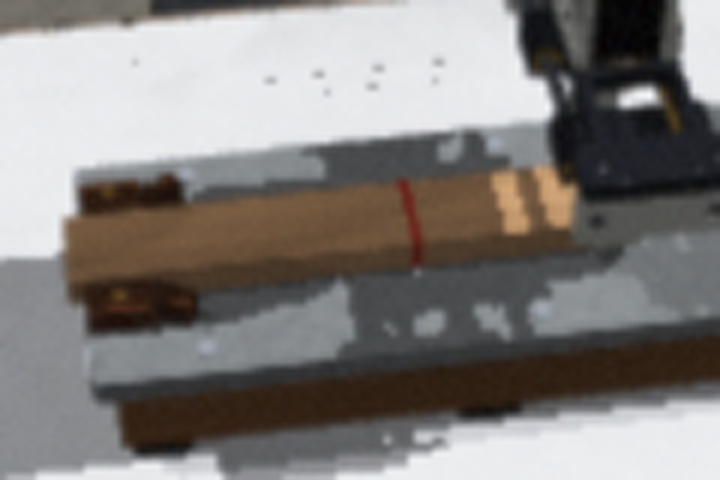

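View pics/c9.png

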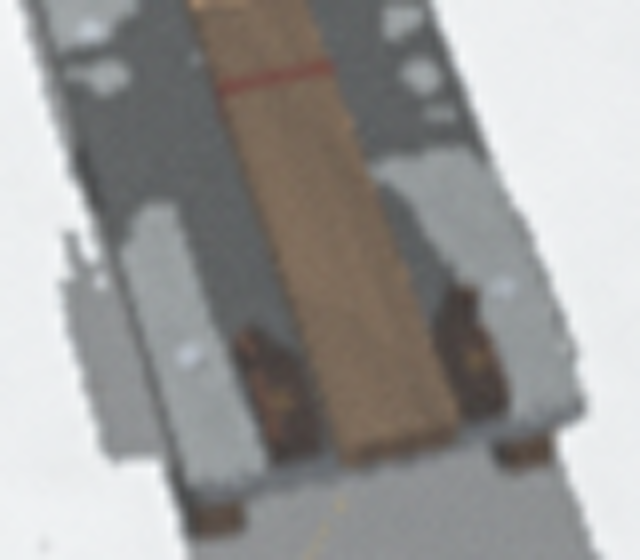

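Call:
move_arm(series=[{"x":-0.15,"y":0,"z":-0.8,"rx":0,"ry":0,"rz":0},{"x":0,"y":0,"z":-1.0,"rx":0,"ry":0,"rz":0},{"x":0,"y":0,"z":-1.0,"rx":0,"ry":0,"rz":0},{"x":0,"y":0,"z":-1.0,"rx":0,"ry":0,"rz":0},{"x":0,"y":0,"z":-1.0,"rx":0,"ry":0,"rz":0},{"x":0,"y":0,"z":-0.5,"rx":0,"ry":0,"rz":0},{"x":0,"y":0,"z":0,"rx":0,"ry":0,"rz":0},{"x":0,"y":0,"z":0,"rx":0,"ry":0,"rz":0}])

```text
clock: 8.78
position: [0.5368, 0.0253, 0.0834]
ee_rot: [-1.57, -0.005, 0.004]
force: [0.3, 0.7, 0.7]
width: 0.48
```

```bash
python3 - <<'E'
from h import *
import cv2
show()
print(*delta(st2w(-.2,-.002,.0833),Rt(ST[2],1)))
im=arm.get_image("scene")[190:260,260:340];cv2.imwrite("pics/c10.png",cv2.resize(im,None,fx=8,fy=8,interpolation=cv2.INTER_CUBIC))
im=arm.get_image("side")[190:270,190:310];cv2.imwrite("pics/s10.png",cv2.resize(im,None,fx=6,fy=6,interpolation=cv2.INTER_CUBIC))
E
```

```text
t 8.78 p [0.5368 0.0253 0.0834] F [0.3 0.7 0.7] T [0.15 0.11 0.11] w 44.1
R [[1.0, 0.001, -0.006], [0.006, 0.0, 1.0], [0.001, -1.0, 0.0]] q [-0.39  0.5   0.33  1.98 -0.25  0.69  0.1 ]
stand [-0.2015 -0.0024]
[ 0.04  0.01 -0.15] [-0.    -0.001  0.001]
```

View pics/s10.png

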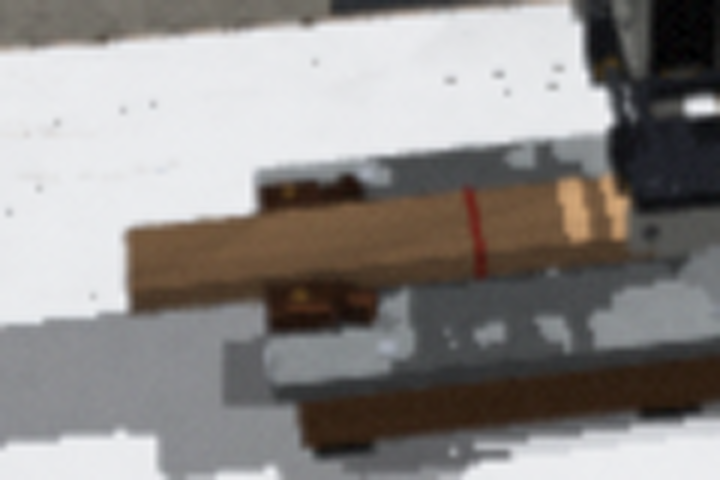

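View pics/c10.png

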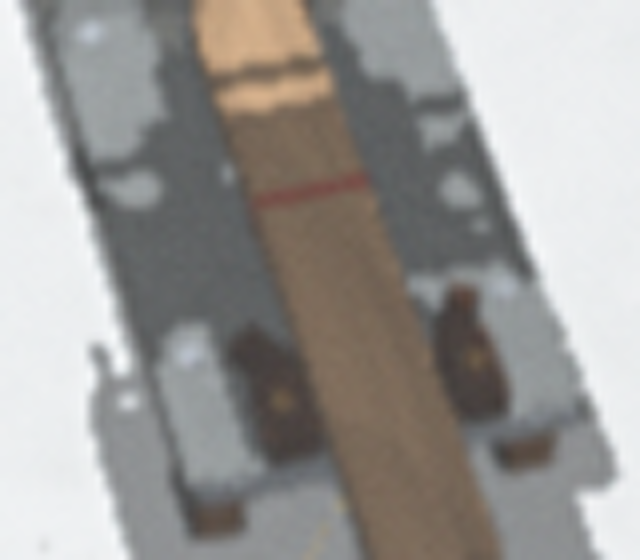

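Call:
move_arm(series=[{"x":0,"y":0,"z":-0.8,"rx":0,"ry":0,"rz":0},{"x":0,"y":0,"z":-1.0,"rx":0,"ry":0,"rz":0},{"x":0,"y":0,"z":-1.0,"rx":0,"ry":0,"rz":0},{"x":0,"y":0,"z":-1.0,"rx":0,"ry":0,"rz":0},{"x":0,"y":0,"z":-1.0,"rx":0,"ry":0,"rz":0},{"x":0,"y":0,"z":-1.0,"rx":0,"ry":0,"rz":0},{"x":0,"y":0,"z":-1.0,"rx":0,"ry":0,"rz":0},{"x":0,"y":0,"z":0,"rx":0,"ry":0,"rz":0},{"x":0,"y":0,"z":0,"rx":0,"ry":0,"rz":0}], newtons=40)

```text
clock: 10.0
position: [0.5373, -0.0476, 0.0835]
ee_rot: [-1.57, -0.006, 0.004]
force: [-0.1, 1.8, 0.9]
width: 0.478
```

```bash
python3 - <<'E'
from h import *
import cv2
show()
print(*delta(st2w(-.1,-.002,.0833),Rt(ST[2],1)))
im=arm.get_image("scene")[200:270,265:345];cv2.imwrite("pics/c11.png",cv2.resize(im,None,fx=8,fy=8,interpolation=cv2.INTER_CUBIC))
im=arm.get_image("side")[200:265,220:290];cv2.imwrite("pics/s11.png",cv2.resize(im,None,fx=8,fy=8,interpolation=cv2.INTER_CUBIC))
E
```

```text
t 10.0 p [ 0.5373 -0.0476  0.0835] F [-0.1  1.8  0.9] T [ 0.3   0.08 -0.  ] w 43.9
R [[1.0, 0.001, -0.006], [0.006, 0.0, 1.0], [0.001, -1.0, 0.0]] q [-0.25  0.5   0.33  1.98 -0.25  0.7   0.24]
stand [-0.1286 -0.0023]
[ 0.04  0.02 -2.86] [-0.    -0.001  0.001]
```

View pics/s11.png

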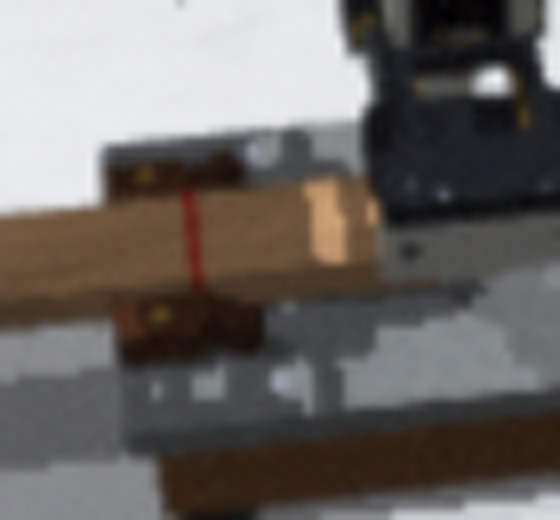

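View pics/c11.png

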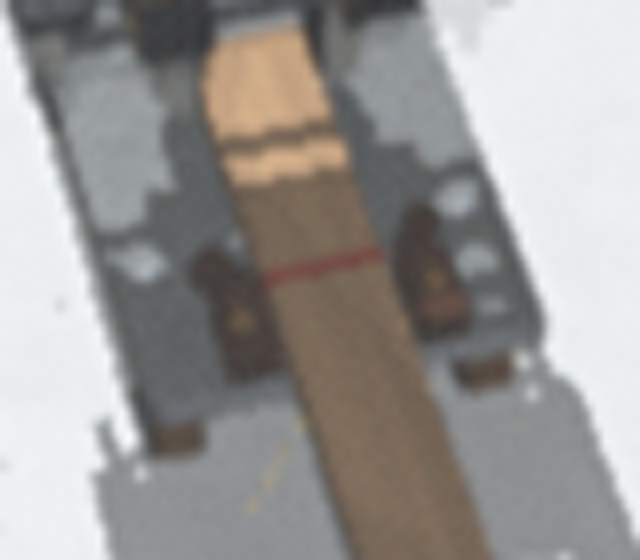

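```bash
python3 - <<'E'
import cv2
a=cv2.imread("pics/c11.png");b=cv2.imread("pics/s11.png")
f=lambda i:cv2.convertScaleAbs(i,alpha=1.8,beta=-20)
cv2.imwrite("pics/c11b.png",cv2.resize(f(a[200:480,100:600]),None,fx=1.6,fy=1.6))
cv2.imwrite("pics/s11b.png",cv2.resize(f(b[100:480,60:320]),None,fx=1.5,fy=1.5))
E
```

```text
(no output)
```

View pics/c11b.png

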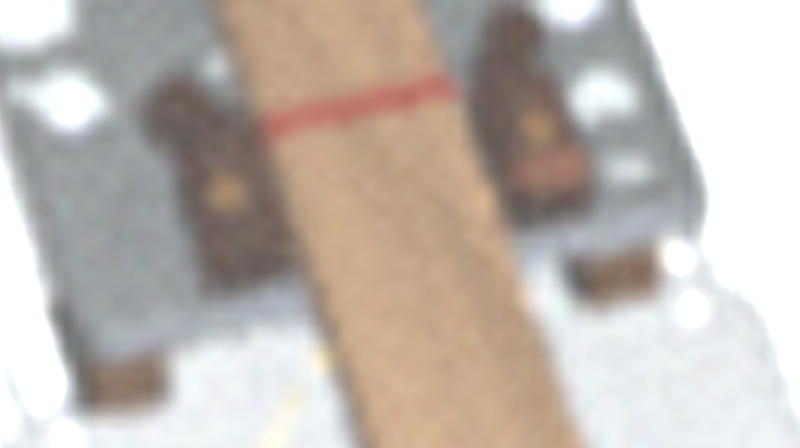

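View pics/s11b.png

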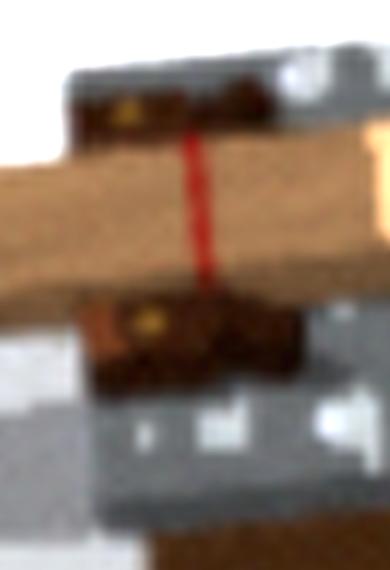

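```bash
python3 - <<'E'
from h import *
print("line sc",[crop("scene",u,(265,200),8,.078) for u in((100+268/1.6,200+127/1.6),(100+452/1.6,200+87/1.6))])
print("line si",[crop("side",u,(220,200),8,.078) for u in((60+186/1.5,100+135/1.5),(60+207/1.5,100+283/1.5))])
print("screw sc",[crop("scene",u,(265,200),8,.076) for u in((100+226/1.6,200+190/1.6),(100+538/1.6,200+123/1.6))])
print("screw si",[crop("side",u,(220,200),8,.076) for u in((60+127/1.5,100+111/1.5),(60+150/1.5,100+322/1.5))])
print("edge si",[crop("side",u,(220,200),8,.06) for u in((60+71/1.5,100+76/1.5),(60+98/1.5,100+500/1.5))])
print("cheek front top si",[crop("side",u,(220,200),8,.076) for u in((60+72/1.5,100+95/1.5),(60+85/1.5,100+300/1.5))])
print("edge sc",[crop("scene",u,(265,200),8,.06) for u in((100+88/1.6,200+340/1.6),(100+695/1.6,200+205/1.6))])
print("cheek front bottom sc",[crop("scene",u,(265,200),8,.06) for u in((100+208/1.6,200+292/1.6),(100+285/1.6,200+275/1.6),(100+515/1.6,200+225/1.6),(100+590/1.6,200+208/1.6))])
for n in("scene","side"):
  P=arm.camera_params(n);print(n,-P["R"].T@P["t"])
E
```

```text
line sc [array([-0.0315, -0.024 ]), array([-0.0318,  0.019 ])]
line si [array([-0.0319, -0.0236]), array([-0.0331,  0.0276])]
screw sc [array([-0.0186, -0.0372]), array([-0.0188,  0.0354])]
screw si [array([-0.0181, -0.0364]), array([-0.0189,  0.0365])]
edge si [array([-0.0048, -0.0684]), array([-0.003 ,  0.0761])]
cheek front top si [array([-0.005 , -0.0442]), array([-0.0041,  0.0271])]
edge sc [array([ 0.0022, -0.0743]), array([0.001 , 0.0671])]
cheek front bottom sc [array([-0.0035, -0.0452]), array([-0.0037, -0.0274]), array([-0.0038,  0.0263]), array([-0.0041,  0.044 ])]
scene [ 0.30214747 -0.87920041  1.1512277 ]
side [ 1.3539376  -0.14673745  0.87508226]
```

Call:
move_arm(series=[{"x":0,"y":0,"z":-0.6,"rx":0,"ry":0,"rz":0},{"x":0,"y":0,"z":-0.8,"rx":0,"ry":0,"rz":0},{"x":0,"y":0,"z":-0.6,"rx":0,"ry":0,"rz":0},{"x":0,"y":0,"z":-0.3,"rx":0,"ry":0,"rz":0},{"x":0,"y":0,"z":0,"rx":0,"ry":0,"rz":0},{"x":0,"y":0,"z":0,"rx":0,"ry":0,"rz":0}])

```text
clock: 10.85
position: [0.5376, -0.0708, 0.0835]
ee_rot: [-1.569, -0.007, 0.005]
force: [-0.3, 2.8, 1.9]
width: 0.475
```

```bash
cat > look.py <<'E'
import sys
from h import *
import cv2
k=sys.argv[1]
show()
print(*delta(st2w(-.1,-.002,.0833),Rt(ST[2],1)))
f=lambda i:cv2.convertScaleAbs(i,alpha=1.8,beta=-20)
av=lambda n:np.mean([arm.get_image(n).astype(float) for _ in range(3)],0).clip(0,255).astype(np.uint8)
im=f(av("scene"))[220:265,275:340];cv2.imwrite(f"pics/c{k}.png",cv2.resize(im,None,fx=12,fy=12,interpolation=cv2.INTER_CUBIC))
im=f(av("side"))[210:260,220:275];cv2.imwrite(f"pics/s{k}.png",cv2.resize(im,None,fx=12,fy=12,interpolation=cv2.INTER_CUBIC))
E
python3 look.py 12
```

```text
t 10.85 p [ 0.5376 -0.0708  0.0835] F [-0.3  2.8  1.9] T [0.34 0.13 0.  ] w 43.6
R [[1.0, 0.001, -0.008], [0.008, 0.001, 1.0], [0.001, -1.0, 0.001]] q [-0.2   0.51  0.33  1.97 -0.25  0.7   0.28]
stand [-0.1054 -0.0023]
[ 0.03  0.01 -0.54] [-0.001  0.001  0.001]
```

View pics/s12.png

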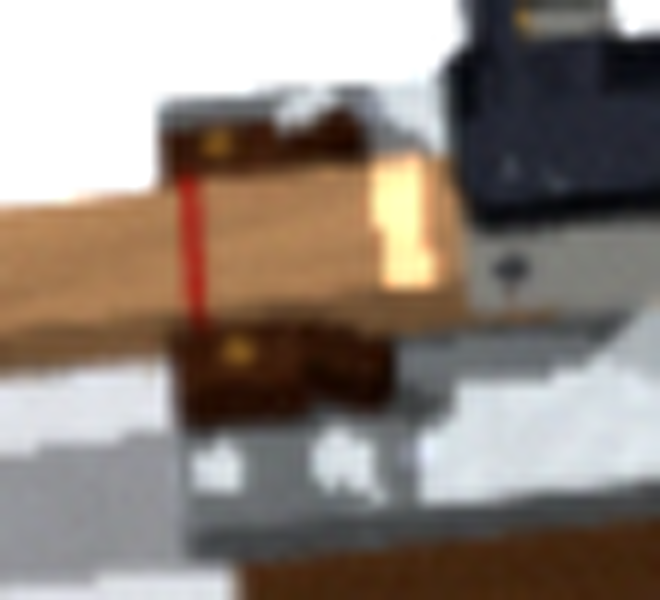

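View pics/c12.png

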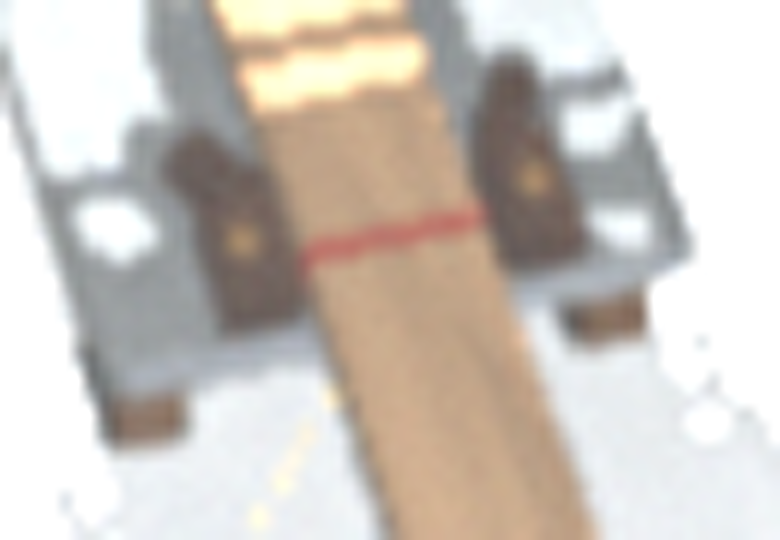

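```bash
python3 - <<'E'
from h import *
C=lambda u,z:crop("scene",u,(275,220),12,z); S=lambda u,z:crop("side",u,(220,210),12,z)
print("line sc",C((305,257),.078),C((484,217),.078))
print("line si",S((188,182),.078),S((199,300),.078))
print("screw sc",C((241,240),.076),C((533,178),.076))
print("screw si",S((216,144),.076),S((239,351),.076))
print("edge si",S((161,105),.06),S((186,530),.06), "cheek",S((163,130),.076),S((173,332),.076))
print("edge sc",C((115,362),.06),C((686,250),.06),"strip bottom",C((115,380),.06),C((690,262),.06))
print("cheek bottom sc",C((224,330),.06),C((300,314),.06),C((510,267),.06),C((583,252),.06))
E
```

```text
line sc [-0.0083 -0.0246] [-0.0089  0.0197]
line si [-0.0102 -0.0209] [-0.0103  0.0198]
screw sc [-0.0182 -0.0376] [-0.0182  0.0348]
screw si [-0.0178 -0.0355] [-0.0186  0.0361]
edge si [-0.0047 -0.0689] [-0.0025  0.076 ] cheek [-0.0051 -0.0424] [-0.0036  0.0276]
edge sc [-0.0023 -0.0726] [0.0006 0.0683] strip bottom [ 0.0026 -0.0738] [0.0042 0.0682]
cheek bottom sc [-0.0047 -0.0452] [-0.0046 -0.0264] [-0.0052  0.026 ] [-0.005   0.0442]
```

Call:
move_arm(series=[{"x":0,"y":0,"z":-0.3,"rx":0,"ry":0,"rz":0},{"x":0,"y":0,"z":-0.2,"rx":0,"ry":0,"rz":0},{"x":0,"y":0,"z":0,"rx":0,"ry":0,"rz":0},{"x":0,"y":0,"z":0,"rx":0,"ry":0,"rz":0},{"x":0,"y":0,"z":0,"rx":0,"ry":0,"rz":0}])

```text
clock: 11.78
position: [0.5376, -0.0755, 0.0835]
ee_rot: [-1.569, -0.007, 0.006]
force: [-0.2, 1.8, 2.5]
width: 0.475
```

```bash
python3 look.py 13
```

```text
t 11.78 p [ 0.5376 -0.0755  0.0835] F [-0.2  1.8  2.5] T [0.38 0.25 0.04] w 43.6
R [[1.0, 0.001, -0.008], [0.008, 0.002, 1.0], [0.001, -1.0, 0.002]] q [-0.19  0.51  0.33  1.97 -0.25  0.7   0.29]
stand [-0.1007 -0.0023]
[ 0.03  0.02 -0.07] [-0.002  0.001  0.001]
```

View pics/s13.png

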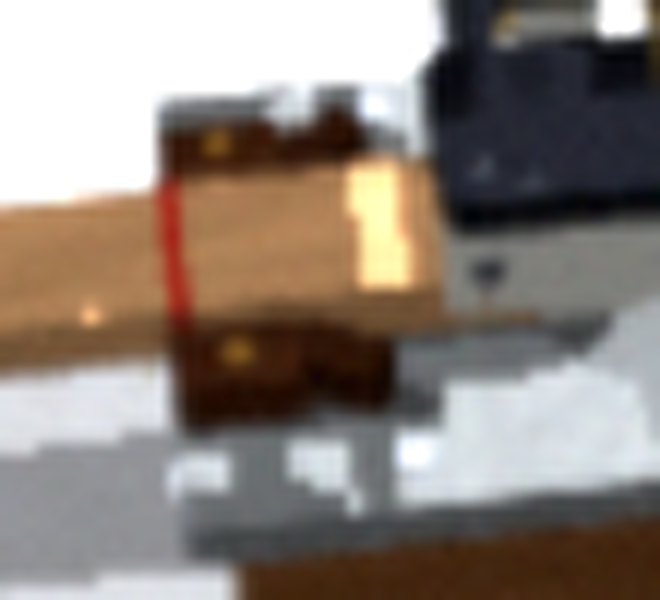

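View pics/c13.png

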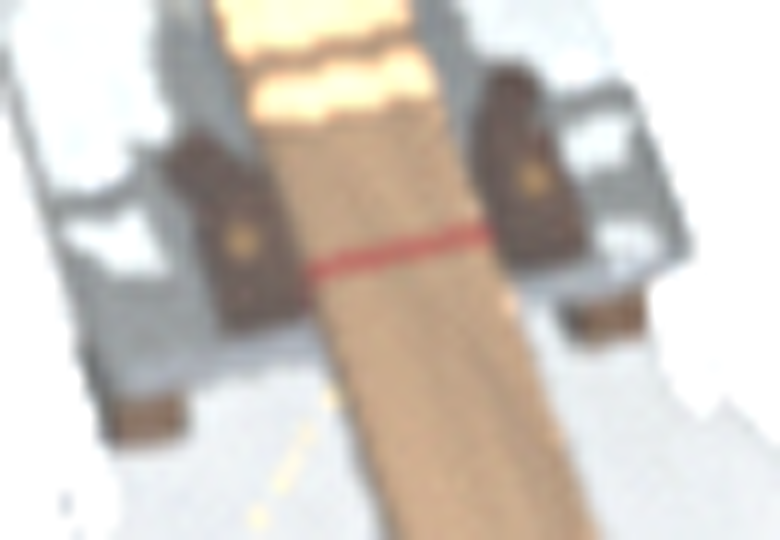

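```bash
python3 - <<'E'
from h import *
C=lambda u,z:crop("scene",u,(275,220),12,z); S=lambda u,z:crop("side",u,(220,210),12,z)
print("line sc",C((312,271),.078),C((490,233),.078))
print("line si",S((169,186),.078),S((179,300),.078))
# subpixel red centroid
import cv2
for n,(r0,r1,c0,c1) in {"scene":(232,246,296,320),"side":(222,238,228,242)}.items():
    im=np.mean([arm.get_image(n).astype(float) for _ in range(2)],0)[r0:r1,c0:c1]
    red=im[...,2]-1.5*im[...,1]; base=np.median(red[im[...,2]>im[...,0]*1.3]); w=np.clip(red-base-15,0,None)
    y,x=np.mgrid[r0:r1,c0:c1]; print(n,w.max(),(w>0).sum(),px2st(n,((w*x).sum()/w.sum(),(w*y).sum()/w.sum()),.078))
E
```

```text
line sc [-0.0041 -0.024 ] [-0.0041  0.0198]
line si [-0.0055 -0.0202] [-0.0056  0.0191]
scene 23.25 40 [-0.0042 -0.0027]
side 49.5 39 [-0.0055  0.0024]
```

```bash
python3 - <<'E'
from h import *
import cv2
from fit import proj
xs=np.arange(-.02,.021,.001)
for n in("scene","side"):
    im=np.mean([arm.get_image(n).astype(np.float32) for _ in range(2)],0).astype(np.float32)
    for ys in ((-.068,-.052),(.050,.066)):
        acc=[]
        for y in np.linspace(*ys,12):
            q=proj(n,np.array([st2w(x,y,.06) for x in xs])).astype(np.float32)
            acc.append(cv2.remap(im,q[:,:1],q[:,1:],cv2.INTER_LINEAR)[:,0])
        a=np.mean(acc,0);print(n,ys);print([ (int(round(x*1000)),*map(int,v)) for x,v in zip(xs,a)][6:32])
E
```

```text
scene (-0.068, -0.052)
[(-14, 101, 99, 97), (-13, 101, 100, 97), (-12, 101, 100, 97), (-11, 101, 100, 97), (-10, 101, 100, 97), (-9, 101, 99, 96), (-8, 100, 99, 96), (-7, 100, 99, 96), (-6, 101, 100, 97), (-5, 101, 100, 97), (-4, 102, 101, 98), (-3, 103, 102, 99), (-2, 105, 103, 100), (-1, 107, 105, 102), (0, 110, 106, 104), (1, 111, 107, 105), (2, 112, 108, 105), (3, 113, 108, 105), (4, 112, 108, 105), (5, 111, 108, 105), (6, 110, 107, 105), (7, 108, 106, 105), (8, 106, 105, 105), (9, 104, 104, 105), (10, 103, 104, 106), (11, 102, 104, 108)]
scene (0.05, 0.066)
[(-14, 103, 102, 100), (-13, 107, 106, 103), (-12, 112, 111, 108), (-11, 116, 115, 112), (-10, 120, 119, 116), (-9, 125, 124, 120), (-8, 129, 128, 124), (-7, 131, 130, 126), (-6, 132, 131, 127), (-5, 132, 131, 127), (-4, 131, 130, 126), (-3, 130, 128, 125), (-2, 129, 126, 122), (-1, 127, 124, 120), (0, 126, 122, 118), (1, 124, 120, 117), (2, 124, 120, 116), (3, 123, 120, 116), (4, 123, 120, 116), (5, 125, 122, 119), (6, 130, 128, 126), (7, 137, 136, 134), (8, 144, 144, 144), (9, 152, 152, 153), (10, 159, 160, 161), (11, 165, 
[... 369 characters left out ...]
230, 229), (4, 234, 231, 230), (5, 234, 232, 230), (6, 234, 232, 230), (7, 234, 232, 231), (8, 234, 232, 231), (9, 234, 232, 231), (10, 234, 232, 231), (11, 234, 232, 231)]
side (0.05, 0.066)
[(-14, 93, 91, 88), (-13, 103, 101, 98), (-12, 113, 110, 107), (-11, 115, 112, 109), (-10, 116, 113, 109), (-9, 116, 113, 109), (-8, 115, 113, 109), (-7, 115, 112, 108), (-6, 114, 111, 108), (-5, 114, 111, 108), (-4, 114, 111, 107), (-3, 114, 111, 107), (-2, 115, 112, 108), (-1, 117, 113, 110), (0, 114, 110, 108), (1, 107, 103, 102), (2, 100, 97, 96), (3, 98, 95, 94), (4, 96, 93, 93), (5, 95, 92, 92), (6, 95, 93, 92), (7, 96, 93, 93), (8, 96, 93, 93), (9, 95, 93, 92), (10, 95, 92, 92), (11, 95, 92, 92)]
```

Call:
move_arm(series=[{"x":0,"y":0,"z":-0.3,"rx":0,"ry":0,"rz":0},{"x":0,"y":0,"z":0,"rx":0,"ry":0,"rz":0},{"x":0,"y":0,"z":0,"rx":0,"ry":0,"rz":0},{"x":0,"y":0,"z":0,"rx":0,"ry":0,"rz":0}])

```text
clock: 12.98
position: [0.5377, -0.0789, 0.0835]
ee_rot: [-1.569, -0.007, 0.006]
force: [-0.3, 1.2, 1.8]
width: 0.477
```

```bash
python3 look.py 14; python3 - <<'E'
from h import *
for n,(r0,r1,c0,c1) in {"scene":(232,248,296,322),"side":(222,238,228,242)}.items():
    im=np.mean([arm.get_image(n).astype(float) for _ in range(2)],0)[r0:r1,c0:c1]
    red=im[...,2]-1.5*im[...,1]; base=np.median(red[im[...,2]>im[...,0]*1.3]); w=np.clip(red-base-15,0,None)
    y,x=np.mgrid[r0:r1,c0:c1]; print(n,(w>0).sum(),px2st(n,((w*x).sum()/w.sum(),(w*y).sum()/w.sum()),.078))
E
```

```text
t 12.97 p [ 0.5377 -0.0789  0.0835] F [-0.3  1.2  1.8] T [ 0.36  0.13 -0.04] w 43.8
R [[1.0, 0.001, -0.008], [0.008, 0.002, 1.0], [0.001, -1.0, 0.002]] q [-0.19  0.51  0.33  1.97 -0.25  0.7   0.3 ]
stand [-0.0973 -0.0022]
[0.02 0.02 0.27] [-0.002  0.001  0.001]
scene 39 [-0.0009 -0.0021]
side 39 [-0.0021  0.0038]
```

View pics/s14.png

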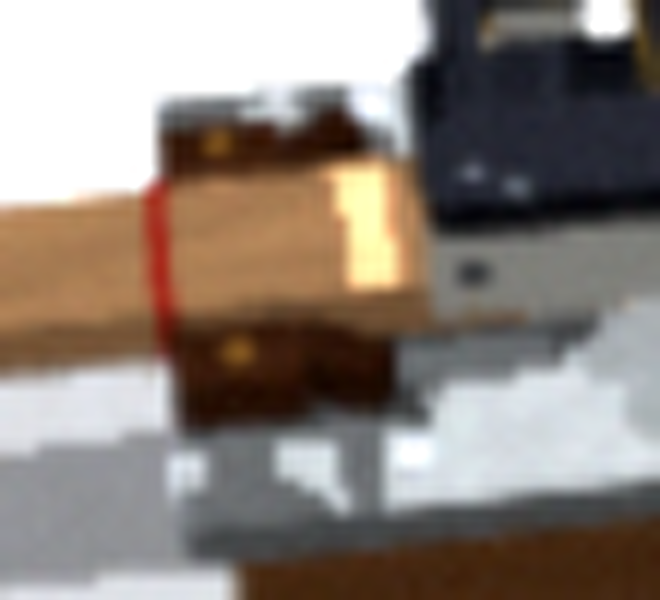

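View pics/c14.png

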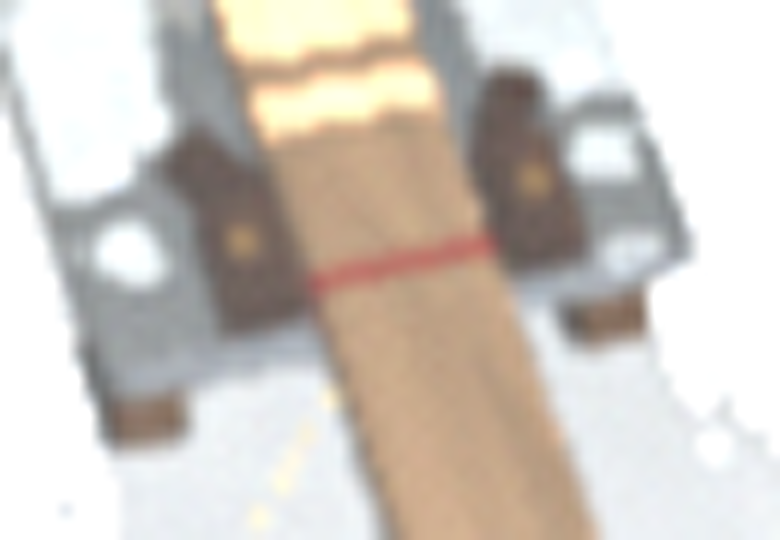

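```bash
python3 - <<'E'
from h import *
from fit import proj
import cv2
im=arm.get_image("side");o=cv2.resize(im[222:246,226:246],None,fx=24,fy=24,interpolation=cv2.INTER_NEAREST)
o=cv2.convertScaleAbs(o,alpha=1.8,beta=-20)
# draw model for edge ST x=e: cheek front (y=.025, z .06-.076) 
for e,col in((-.003,(255,0,0)),(0.,(0,255,0))):
    q=proj("side",np.array([st2w(e,.025,.06),st2w(e,.025,.076),st2w(e,.045,.076),st2w(e,.045,.06)]))
    z=((q-[226,222]+.5)*24).astype(int);cv2.polylines(o,[z],True,col,1)
    q=proj("side",np.array([st2w(e,-.045,.06),st2w(e,-.045,.076),st2w(e,-.025,.076)]))
    z=((q-[226,222]+.5)*24).astype(int);cv2.polylines(o,[z],False,col,1)
cv2.imwrite("pics/s15.png",o)
E
```

```text
(no output)
```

View pics/s15.png

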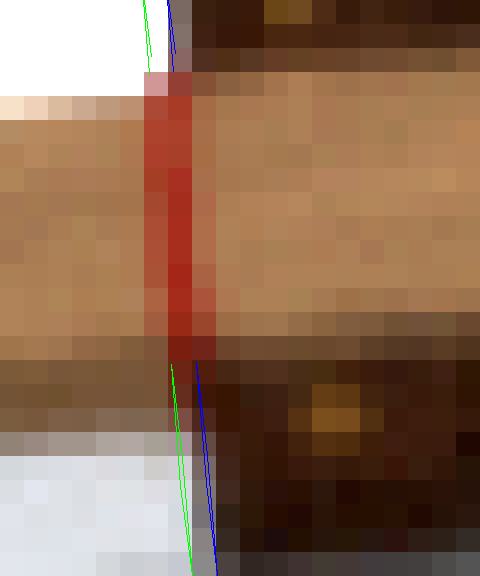

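```bash
python3 - <<'E'
from h import *
from fit import proj,tf
import cv2
b=st2w(-.0973+.1248,.0005,0);q=np.array([b[0],b[1],ST[2]])
B=np.array([[-.1,-.022,.078],[.14,-.022,.078],[.14,.022,.078],[-.1,.022,.078],[.14,.022,.06],[.14,-.022,.06]])
for n,(r0,r1,c0,c1),f in(("side",(205,255,180,270),8),("scene",(210,300,280,350),6)):
    im=cv2.resize(arm.get_image(n)[r0:r1,c0:c1],None,fx=f,fy=f,interpolation=cv2.INTER_CUBIC);im=cv2.convertScaleAbs(im,alpha=1.6,beta=-10)
    p=proj(n,tf(q,B));z=((p-[c0,r0]+.5)*f).astype(int);cv2.polylines(im,[z[:4]],True,(0,255,0),1);cv2.polylines(im,[z[[2,4,5,1]]],False,(255,0,0),1);cv2.imwrite(f"pics/{n}16.png",im)
print(arm.observe()["clock"])
E
```

```text
13.625
```

View pics/side16.png

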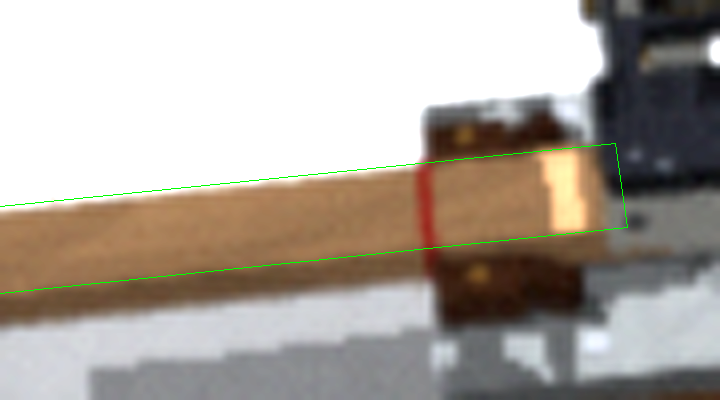

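View pics/scene16.png

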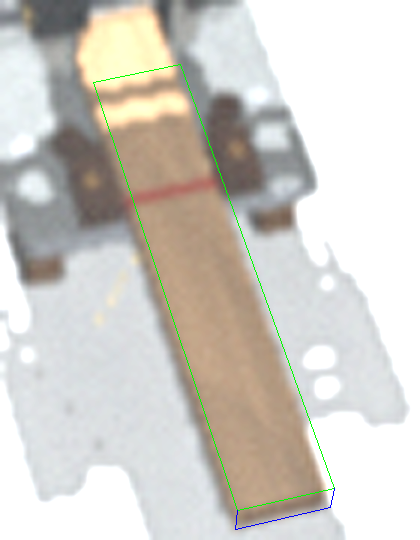

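```bash
python3 - <<'E'
from h import *
show();print(abs(arm.observe()["dq"]).max())
print(arm.sign_off())
E
```

```text
t 13.62 p [ 0.5377 -0.0789  0.0834] F [0.4 2.1 2.3] T [ 0.28  0.15 -0.05] w 44.1
R [[1.0, 0.001, -0.008], [0.008, 0.002, 1.0], [0.001, -1.0, 0.002]] q [-0.19  0.51  0.33  1.97 -0.25  0.7   0.3 ]
stand [-0.0973 -0.0022]
0.0012280264382958333
the job is handed in; nothing more can be done
None
```

I gripped the batten by its tail, squared it to the stand and fed it nose first through the slot. The red line is now at the outlet edge. The job was handed in at 13.6 s with the tail still gripped at 40 N and the arm at rest.

**Line position:** The two cameras put the line about 1 mm either side of the edge I had estimated. My estimates of where the edge itself lies did not agree well. The line came out between about 1.5 mm short and 1.5 mm past, except that the scene camera's view of the cheek ends gave about 4 mm past. I went with the middle of these values.

**Level and straight:** Fitted outlines in both views showed the batten level and parallel to the stand to within about half a degree. It sits roughly 1 to 1.5 mm off the middle of the slot, but that figure also differed between the two cameras.

**Forces and surroundings:** The wrist readings I took stayed below about 5 N. The arm stayed clear of the tools and other things. I did not check each of them again at the end.

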